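Cover the display pastries for the night

TASK

The cafe is closing: put each of the four white covers over the pastry whose board it fits (tall round one over the bundt cake, small round one over the cookies, rectangular one over the strawberry slice, long one over the croissant), so that each stands flat on the board inside the raised rim. Set the covers down gently, as they and the cakes are fragile, do not tip any of them over, and leave the blue cup where it stands.

Things in the scene. Friction and masses are not known exactly. Their poses are not given: they have to be found in the camera images.
- bundt_cover: white ceramic cover, loose, 0.2 to 0.4 kg, open below: round, 125 mm across and 100 mm high (the tall one) without its handle, walls 3.5 mm; pale wooden knob on its top, 24 mm across, 30 mm high (z = 100 to 130 mm). Origin: centre of its lower edge, on the counter at first; z up; yaw does not matter.
- cookies_cover: white ceramic cover, loose, 0.2 to 0.4 kg, open below: round, 91 mm across and 62 mm high (the small one) without its handle, walls 3.5 mm; pale wooden knob on its top, 24 mm across, 30 mm high (z = 62 to 92 mm). Origin: centre of its lower edge, on the counter at first; z up; yaw does not matter.
- slice_cover: white ceramic cover, loose, 0.2 to 0.4 kg, open below: rectangular with small corner radii, 93 mm along x, 129 mm along y, 66 mm high without its handle, walls 3.5 mm; pale wooden bar handle on its top, 16 mm thick (x), 56 mm long (y), 30 mm high (z = 66 to 96 mm). Origin: centre of its lower edge, on the counter at first; z up; y along its length; a half turn makes no difference.
- croissant_cover: white ceramic cover, loose, 0.2 to 0.4 kg, open below: long, with well-rounded ends, 87 mm along x, 157 mm along y, 66 mm high without its handle, walls 3.5 mm; pale wooden bar handle on its top, 16 mm thick (x), 56 mm long (y), 30 mm high (z = 66 to 96 mm). Origin: centre of its lower edge, on the counter at first; z up; y along its length; a half turn makes no difference.
- bundt_board: oak board, fixed, round, 151 mm across, recess 141 mm across; carries a chocolate bundt cake with pink icing, 104 mm across, 84 mm high, fixed in the middle. Recess floor 8 mm, rim 13 mm above the counter; the cover stands inside the rim with 8 mm to spare all round. Origin: centre of the underside; z up; yaw does not matter.
- cookies_board: oak board, fixed, round, 117 mm across, recess 107 mm across; carries a stack of three chocolate chip cookies, 70 mm across, 43 mm high, fixed in the middle. Recess floor 8 mm, rim 13 mm above the counter; the cover stands inside the rim with 8 mm to spare all round. Origin: centre of the underside; z up; yaw does not matter.
- slice_board: oak board, fixed, rectangular with rounded corners, 119 mm along x, 155 mm along y, recess 109 x 145 mm; carries a red-topped strawberry slice, 70 mm along x, 106 mm along y, 49 mm high, fixed in the middle. Recess floor 8 mm, rim 13 mm above the counter; the cover stands inside the rim with 8 mm to spare all round. Origin: centre of the underside; z up; y along its length.
- croissant_board: oak board, fixed, long, with well-rounded ends, 113 mm along x, 183 mm along y, recess 103 x 173 mm; carries a croissant, 64 mm along x, 134 mm along y, 50 mm high, fixed in the middle. Recess floor 8 mm, rim 13 mm above the counter; the cover stands inside the rim with 8 mm to spare all round. Origin: centre of the underside; z up; y along its length.
- blue_cup: small blue ceramic espresso cup, 60 mm across, 50 mm high, loose, standing among the covers; origin: centre of its underside. It stays where it is.

How it is judged:
At the end, for the whole second after the job is handed in: Each cover stands on the recess floor of its own board (5 to 10.5 mm above the underside), centred within 13 mm, upright within 0.04 rad, the two oblong ones in line within 0.18 rad, all at rest and released; the blue cup within 20 mm of its start (horizontal distance between bundt_cover and bundt_board below 0.013 m and z of bundt_cover in the frame of bundt_board between 0.005 and 0.0105 m and angle between each of bundt_cover, cookies_cover, slice_cover, croissant_cover's own z axis and vertical below 0.04 rad and linear speed of each of bundt_cover, cookies_cover, slice_cover, croissant_cover below 0.02 m/s and horizontal distance between cookies_cover and cookies_board below 0.013 m and z of cookies_cover in the frame of cookies_board between 0.005 and 0.0105 m and horizontal distance between slice_cover and slice_board below 0.013 m and z of slice_cover in the frame of slice_board between 0.005 and 0.0105 m and angle between the y axis of slice_cover and the y axis of slice_board, either way round below 0.18 rad and horizontal distance between croissant_cover and croissant_board below 0.013 m and z of croissant_cover in the frame of croissant_board between 0.005 and 0.0105 m and angle between the y axis of croissant_cover and the y axis of croissant_board, either way round below 0.18 rad and distance of blue_cup from where it was at the start of the episode below 0.02 m); the robot touches nothing.
It fails at once if a cover is tipped over (angle between any of bundt_cover, cookies_cover, slice_cover, croissant_cover's own z axis and vertical above 0.6 rad).
It fails at once if something is banged down or pressed hard on a board or its pastry (over 45 N) (contact force between any of bundt_board, cookies_board, slice_board, croissant_board and anything else above 45 N).
It fails at once if the blue cup is pushed away (20 mm) or knocked over (distance of blue_cup from where it was at the start of the episode above 0.02 m or angle between blue_cup's own z axis and vertical above 0.4 rad).
It also fails if it takes over 102 s, if anything falls off the work surface, if the arm or the gripper's body presses on something with over 40 N, if the wrist force passes 120 N, or if a joint passes its speed limit or range.

ROBOT

A 7-joint arm with a two-finger parallel gripper is mounted at the origin on a cart in front of the work surface, level with it; the furniture and walls round the work are solid. World frame = base frame: x ahead of the robot, y to its left, z up, the work surface at z = 0. Lengths are in m, angles in rad, forces in N, time in s.
With the tool pointing down it reaches from about 0.425 to 0.875 m from the base axis. Payload 8.4 kg.
Tool frame: the origin (TCP) lies between the finger pads; the fingertips stand 19 mm ahead of it and the grasp point (between the pads) is the TCP (robot.tip_extent is the distance from the TCP to the fingertips, in m); z points along the fingers, y is the line along which they close (so a half turn about z gives the same grasp; the last joint's range is limited). The gripper opens to 87 mm and grips with 3 to 60 N. Pads are 19 mm wide; open, the fingers measure 117 mm over their backs; the gripper's body (75 mm by 190 mm) begins 51 mm behind the grasp point.
Start: joints at [-1.42, 0.333, 0.04, 1.465, -0.013, 1.343, -0.059], TCP at [0.161, 0.63, 0.242] pointing down, gripper open.
Joint ranges: [-2.58, 2.58], [-0.38, 2.09], [-1.3, 1.39], [0.25, 2.4], [-1.5, 4.64], [0.08, 2.09], [-2.65, 2.65]. Speed limits (rad/s): [2.22, 2.22, 2.79, 2.79, 3.14, 3.14, 3.14].

INTERFACE

Orientations are given as a unit quaternion [x, y, z, w].
In Python, from station import readout, cams, workorder, robot gives the robot as it stands. The module is installed in compiled form; this text tells all that it offers.
- The arm moves only by the tool apply_moves, never from a script. Its argument "plan" is one flat list of numbers, 6 for each row, row after row: the shift along the tool's x, y, z in cm, then the turn, a rotation vector about the tool's x, y, z in degrees. A call has 1 to 10 rows; each row is the pose to reach, as a shift and turn from the pose commanded when the call began, along the tool's axes at that moment; what a row does not reach only later rows make up. A row lasts 1/8 s, in which the tool goes at most 62.5 mm and 10.7 degrees, less where a joint would pass 70% of its speed; a pose out of reach is approached as far as the arm can. A call with a gripper value outside its range is refused whole. "hand" is the opening, from 0 (shut) to 1 (fully open), set as the call begins (left out, the last holds). The fingers move at their own pace and stop on an object; "grip_force" is the grip in N (left out, the last holds). Time passes only in rows, so rows that repeat a pose let the fingers close. It gives the time, the measured TCP pose, the force, the opening and the grip force at its end, in the units of the state.
- readout.sense(): the state, without advancing time (a new reading comes with each control period).
- cams.camera(name): name is "scene" or "top" or "wrist"; returns a dict with "frame" (384x512x3 uint8, blue, green, red), "range_z" (384x512 float32, m along the optical axis (not along the pixel's ray), 0 where there is no reading), "K" (3x3 intrinsics, pixels), "extrinsics" (4x4, takes a point from camera to world coordinates). Camera axes: x right, y up, looking along -z (the intrinsics and any distortion apply to the point x, -y, -z); pixel columns grow to the right and rows downward; lengths in m; the calibration is good to about 2 mm. A picture is of the moment at which its call begins.
- workorder.close_job(): hands the job in; it is judged then, once.
The state is a dict: "t": time; "joint_pos": joint angles; "joint_velocities": joint speeds; "tau": joint torques, N m; "eef_pos": TCP position; "tool_rot": TCP orientation; "wrist_force": force on the tool from outside, world axes, zero at the start; "moment": the same for the moment, N m; "opening": finger opening in m; "grasp_force": force on a finger pad.
Only numpy, scipy, OpenCV 4.12 (cv2) and the standard library are available. Lean on these libraries where they do the work, as an engineer would, in place of code of your own. Each camera call takes 0.05 s, during which the arm holds its last target. There are 200 camera calls.

## Working session

There is one attempt and no reset: what is moved stays moved. The work goes in short steps, Python scripts to look and compute and a tool call to move; the robot and the scene stay as the last step left them, time stands still between calls to the robot, and variables do not carry over. Pictures are saved under pics/ and viewed, at most 14 in all, crops included, and the job is handed in when it is done.

Besides the shell and the picture viewer there is one more tool, called after "Request:" as name(argument=value, ...) on one line, values as JSON. apply_moves: Moves the arm, as the interface text tells. Its arguments: {"type":"object","properties":{"plan":{"type":"array","items":{"type":"number"}},"hand":{"type":"number"},"grip_force":{"type":"number"}},"required":["plan"]}

```bash
mkdir -p pics; python3 - <<'E'
from station import readout,cams
import cv2,numpy as np
s=readout.sense();print(s)
for n in("top","scene"):
    c=cams.camera(n);cv2.imwrite(f"pics/{n}0.png",c["frame"]);np.savez(f"{n}0.npz",**c);print(n,c["K"].tolist(),np.round(c["extrinsics"],3).tolist(),c.keys())
E
```

```text
{'t': 0.0, 'joint_pos': array([-1.42021675,  0.33390553,  0.0398625 ,  1.46624663, -0.01340787,
        1.34330147, -0.05844231]), 'joint_velocities': array([1.65357183e-04, 1.83093013e-04, 9.42984215e-04, 1.13256235e-06,
       8.81288502e-04, 2.19754434e-03, 3.36539664e-04]), 'tau': array([-7.85012380e-04, -6.56363797e+01,  1.33428678e+00, -4.03788114e+01,
       -5.98122901e-02,  4.50692838e-02,  1.75469454e-04]), 'eef_pos': array([0.16058425, 0.62940832, 0.24067462]), 'tool_rot': array([ 1.24540693e-01,  9.92214180e-01, -7.95908602e-04, -5.10820478e-05]), 'wrist_force': array([-0.29397721,  0.15641688,  0.47821041]), 'moment': array([0.0491736 , 0.01303397, 0.02454975]), 'grasp_force': 0.0, 'opening': 0.08701421731221075}
top [[374.98597883078577, 0.0, 248.30888774192985], [0.0, 374.98597883078577, 193.26078010676125], [0.0, 0.0, 1.0]] [[-0.0, 0.998, -0.071, 0.482], [-1.0, -0.0, -0.0, 0.032], [-0.0, 0.071, 0.998, 1.115], [0.0, 0.0, 0.0, 1.0]] dict_keys(['frame', 'range_z', 'K', 'extrinsics'])
scene [[364.9179286479776, 0.0, 254.06965543334994], [0.0, 364.9179286479776, 195.36885062895246], [0.0, 0.0, 1.0]] [[0.796, 0.422, -0.434, 0.139], [-0.605, 0.562, -0.564, -0.535], [0.006, 0.711, 0.703, 0.747], [0.0, 0.0, 0.0, 1.0]] dict_keys(['frame', 'range_z', 'K', 'extrinsics'])
```

View pics/top0.png

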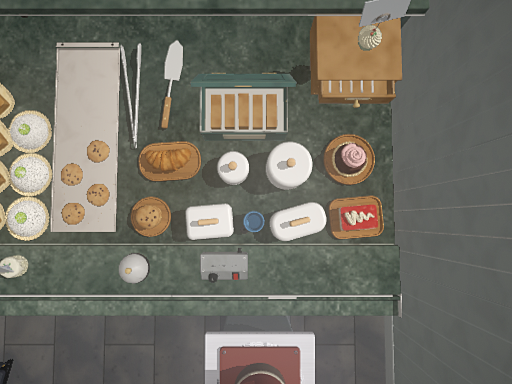

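View pics/scene0.png

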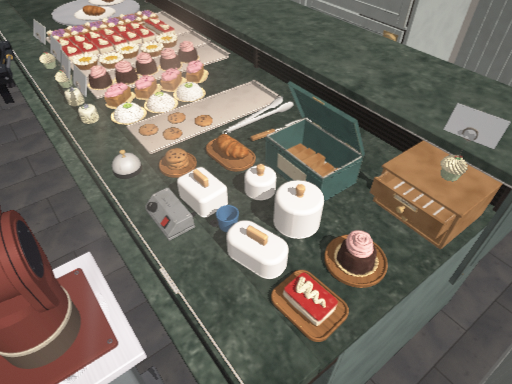

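The top view shows, in pixels:
- **Covers:** slice (210,222), croissant (298,221), small round (233,167) and tall round (290,163).
- **Cup:** (253,222).
- **Boards:** croissant (170,160), cookies (151,216), bundt (349,158) and strawberry slice (356,217).

The scene view confirms which cover is which. The obstacles are the teal box with its open lid (240,80) and the wooden cabinet (355,60).

```bash
cat > h.py <<'E'
import numpy as np,cv2
def cloud(c):
    K,E,d=c["K"],c["extrinsics"],c["range_z"]
    v,u=np.mgrid[:384,:512]
    P=np.stack([(u-K[0,2])/K[0,0]*d,-(v-K[1,2])/K[1,1]*d,-d],-1)
    W=P@E[:3,:3].T+E[:3,3]; W[d<=0]=np.nan
    return W
def ray(c,uv,z):
    K,E=c["K"],c["extrinsics"]
    uv=np.atleast_2d(uv)
    r=np.c_[(uv[:,0]-K[0,2])/K[0,0],-(uv[:,1]-K[1,2])/K[1,1],-np.ones(len(uv))]@E[:3,:3].T
    return (E[:3,3]+r*((z-E[2,3])/r[:,2])[:,None])[:,:2]
E
python3 - <<'E'
import numpy as np,cv2
from h import *
c=dict(np.load("top0.npz"));W=cloud(c);f=c["frame"];z=W[...,2]
hsv=cv2.cvtColor(f,cv2.COLOR_BGR2HSV)
print("counter z",np.nanmedian(z[190:200,120:380]))
seeds=dict(bundt=(290,163,.10,.130),cookies=(233,167,.062,.092),slice=(210,222,.066,.096),crois=(298,221,.066,.096))
for n,(u,v,zt,zh) in seeds.items():
    for lab,zz in(("top",zt),("handle",zh)):
        m=((abs(z-zz)<.008)&(np.hypot(W[...,0]-ray(c,(u,v),zz)[0,0],W[...,1]-ray(c,(u,v),zz)[0,1])<.1)).astype(np.uint8)
        k,l,st,_=cv2.connectedComponentsWithStats(m);
        if k<2: print(n,lab,"none");continue
        b=1+np.argmax(st[1:,4]);vv,uu=np.nonzero(l==b)
        p=ray(c,np.c_[uu,vv],zz);r=cv2.minAreaRect((p*1000).astype(np.float32))
        print(n,lab,len(p),"z",np.round(np.median(z[l==b]),4),"mean",np.round(p.mean(0),4),"rect",np.round(r[0],1),np.round(r[1],1),round(r[2],1))
# boards: oak colour
H,S,V=cv2.split(hsv)
oak=((H>5)&(H<22)&(S>90)).astype(np.uint8)
for n,(u,v) in dict(bundt_b=(349,158),cookies_b=(151,216),slice_b=(356,217),crois_b=(170,160)).items():
    q=ray(c,(u,v),.013)[0]
    m=((z>.004)&(z<.02)&(np.hypot(W[...,0]-q[0],W[...,1]-q[1])<.11)).astype(np.uint8)
    m2=m&oak
    for lab,mm in(("h",m),("h+oak",m2)):
        mm=cv2.morphologyEx(mm,cv2.MORPH_OPEN,np.ones((2,2),np.uint8))
        vv,uu=np.nonzero(mm);p=(ray(c,np.c_[uu,vv],.013)*1000).astype(np.float32)
        r=cv2.minAreaRect(p);e=cv2.minEnclosingCircle(p)
        print(n,lab,len(p),"rect",np.round(r[0],1),np.round(r[1],1),round(r[2],1),"circ",np.round(e[0],1),round(e[1],1))
m=((H>95)&(H<120)&(S>110)).astype(np.uint8);m[:, :235]=0;m[:,270:]=0;vv,uu=np.nonzero(m);print("cup",ray(c,(uu.mean(),vv.mean()),.04),len(uu))
for n,(a,b,x,y) in dict(lid=(190,65,320,85),box=(200,86,290,138),cab=(312,15,402,105),cream=(357,22,385,50),dev=(200,250,248,282),bell=(118,252,150,284)).items():
    q=W[b:y,a:x].reshape(-1,3);q=q[q[:,2]>.03];print(n,np.round(np.nanpercentile(q,[1,99],axis=0),3).tolist())
E
```

```text
counter z 0.0009664626115086783
bundt top 1510 z 0.1006 mean [ 0.6336 -0.08  ] rect [634.2 -80.1] [122.8 121.1] 90.0
bundt handle 65 z 0.1291 mean [ 0.6343 -0.0805] rect [634.8 -80.8] [21.2 21.4] 89.6
cookies top 718 z 0.0624 mean [0.6306 0.0761] rect [631.3  77.1] [87.7 85.5] 90.0
cookies handle 57 z 0.0916 mean [0.6312 0.0767] rect [631.1  77.2] [22.  19.4] 90.0
slice top 1349 z 0.0664 mean [0.4773 0.1424] rect [477.5 142.7] [ 91.5 127.3] 5.2
slice handle 116 z 0.0961 mean [0.4774 0.143 ] rect [477.4 143. ] [15.7 52.3] 4.7
crois top 1420 z 0.0661 mean [ 0.4775 -0.1065] rect [ 477.7 -107.1] [ 85.8 155.2] 15.4
crois handle 119 z 0.0958 mean [ 0.4776 -0.1072] rect [ 477.5 -107.3] [15.6 55.2] 15.9
bundt_b h 1236 rect [ 659.2 -269.3] [148.4 149.8] 89.2 circ [ 659.  -267.9] 76.9
bundt_b h+oak 1042 rect [ 658.6 -269.9] [148.2 148.9] 44.4 circ [ 659.6 -268.7] 76.0
cookies_b h 782 rect [503.6 321.1] [145.2 144.2] 38.4 circ [515.1 332.5] 88.7
cookies_b h+oak 767 rect [508.1 325.6] [157.  116.1] 25.7 circ [515.7 315.4] 84.4
slice_b h 1226 rect [ 511.9 -283.8] [169.4 156.2] 4.9 circ [ 501.9 -284.6] 94.9
slice_b h+oak 1182 rect [ 512.3 -284.3] [168.7 155.4] 4.8 circ [ 502.1 -284.8] 94.9
crois_b h 1304 rect [652.9 264.3] [172.2 165.2] 52.0 circ [667.  264.2] 97.1
crois_b h+oak 1278 rect [653.5 263.6] [169.5 162.4] 53.0 circ [668.  263.9] 96.2
cup [[nan nan]] 0
lid [[0.8, -0.158, 0.037], [0.918, 0.166, 0.257]]
box [[0.72, -0.074, 0.031], [0.851, 0.164, 0.252]]
cab [[0.811, -0.376, 0.05], [1.032, -0.153, 0.274]]
cream [[0.927, -0.334, 0.133], [1.014, -0.232, 0.265]]
dev [[0.308, 0.036, 0.031], [0.396, 0.168, 0.089]]
bell [[0.303, 0.314, 0.031], [0.39, 0.404, 0.106]]<stdin>:27: RuntimeWarning: Mean of empty slice.
  ret = ret.dtype.type(ret / rcount)
```

```bash
python3 - <<'E'
import numpy as np,cv2
from h import *
c=dict(np.load("top0.npz"));W=cloud(c);z=W[...,2];H,S,V=cv2.split(cv2.cvtColor(c["frame"],cv2.COLOR_BGR2HSV))
m0=((z>.0055)&(z<.02)).astype(np.uint8)
for n,(u,v,w) in dict(bundt_b=(349,158,30),cookies_b=(151,216,26),slice_b=(356,217,32),crois_b=(170,160,36)).items():
    m=np.zeros_like(m0);m[v-w:v+w,u-w:u+w]=m0[v-w:v+w,u-w:u+w]
    k,l,st,_=cv2.connectedComponentsWithStats(m,connectivity=4);b=1+np.argmax(st[1:,4])
    vv,uu=np.nonzero(l==b);p=(ray(c,np.c_[uu,vv],.013)*1000).astype(np.float32)
    r=cv2.minAreaRect(p);e=cv2.minEnclosingCircle(p)
    print(n,len(p),st[b,:4],"rect",np.round(r[0],1),np.round(r[1],1),round(r[2],1),"circ",np.round(e[0],1),round(e[1],1))
    q=W[v-w:v+w,u-w:u+w].reshape(-1,3);q=q[(q[:,2]>.03)];q=q[q[:,2]<.15]
    r=cv2.minAreaRect((q[:,:2]*1000).astype(np.float32));print("   cake",len(q),"zmax",np.round(np.percentile(q[:,2],99),3),np.round(r[0],1),np.round(r[1],1),round(r[2],1))
print(H[222,253],S[222,253],V[222,253])
q=W[205:240,238:268].reshape(-1,3);q=q[(q[:,2]>.035)&(q[:,2]<.06)];print("cup",np.round((q.min(0)+q.max(0))/2,3),np.ptp(q,0))
E
```

```text
bundt_b 1215 [324 133  51  52] rect [ 660.8 -266.3] [148.3 151. ] 44.5 circ [ 662.7 -267.6] 78.0
   cake 735 zmax 0.091 [ 661.1 -264.7] [86.9 82.4] 28.6
cookies_b 736 [131 197  40  40] rect [492.  319.4] [114.5 114.5] 0.8 circ [492.2 319.6] 59.2
   cake 470 zmax 0.053 [491.8 319.8] [66.2 66. ] 90.0
slice_b 1108 [329 196  55  43] rect [ 489.7 -282.9] [118.7 156.5] 4.9 circ [ 489.6 -283.3] 86.2
   cake 1093 zmax 0.065 [ 462.8 -271.7] [123.2 186.6] 0.1
crois_b 1264 [139 141  63  41] rect [655.6 265. ] [114.3 183.8] 3.8 circ [656.5 264.9] 92.6
   cake 855 zmax 0.109 [678.4 231.9] [ 85.5 196. ] 25.8
105 74 131
cup [0.479 0.016 0.046] [0.05656092 0.05661511 0.02082281]
```

```bash
cat > p.py <<'E'
import sys,numpy as np
from scipy.spatial.transform import Rotation as R
from station import readout
# args: x,y,z,psi(deg of finger line) ; prints total shift (cm) and turn (deg) in tool axes from the measured pose
s=readout.sense();p=np.array(s["eef_pos"]);r=R.from_quat(s["tool_rot"])
M=r.as_matrix();print("t",round(s["t"],2),"pos",p.round(4),"psi",round(np.degrees(np.arctan2(M[1,1],M[0,1])),2),"tilt",np.round(M[:2,2],4),"open",round(s["opening"],4),"F",np.round(s["wrist_force"],1),"g",round(s["grasp_force"],1))
for a in sys.argv[1:]:
    x,y,z,q=map(float,a.split(","));q=np.radians(q);c,n=np.cos(q),np.sin(q)
    T=np.array([[-n,c,0],[c,n,0],[0,0,-1]]);
    print(a,"->",np.round(100*M.T@(np.array([x,y,z])-p),2),np.round((r.inv()*R.from_matrix(T)).as_rotvec(degrees=True),2))
E
python3 p.py 0.5,0.2,0.22,5
```

```text
t 0.1 pos [0.1606 0.6294 0.2408] psi 75.69 tilt [-0.0002 -0.0014] open 0.0869 F [ 0.3 -0.7 -0.6] g 0.0
0.5,0.2,0.22,5 -> [-43.5  -33.22   2.13] [-7.000e-02  6.000e-02  7.069e+01]
```

Request:
apply_moves(plan=[-4.36,-3.33,0.2,0,0,7,-8.72,-6.66,0.4,0,0,14,-13.1,-10,0.6,0,0,21,-17.4,-13.3,0.8,0,0,28,-21.8,-16.6,1,0,0,35,-26.1,-20,1.2,0,0,42,-30.5,-23.3,1.4,0,0,49,-34.9,-26.6,1.6,0,0,56,-39.2,-30,1.8,0,0,63,-43.6,-33.3,2,0,0,70.6], hand=1)

```text
t: 1.35
eef_pos: [0.5015, 0.1978, 0.2214]
tool_rot: [0.677, 0.736, 0.0, -0.0]
wrist_force: [0.5, 0.7, 0.4]
opening: 0.0867
grasp_force: 0.0
```

```bash
python3 p.py 0.4774,0.1428,0.15,5 0.4774,0.1428,0.089,5
```

```text
t 1.35 pos [0.5015 0.1978 0.2214] psi 4.86 tilt [-0.0001  0.0002] open 0.0867 F [0.5 0.7 0.4] g 0.0
0.4774,0.1428,0.15,5 -> [-5.27 -2.87  7.14] [-0.   -0.01 -0.14]
0.4774,0.1428,0.089,5 -> [-5.28 -2.87 13.24] [-0.   -0.01 -0.14]
```

Request:
apply_moves(plan=[-1.8,-1,2.4,0,0,0,-3.6,-1.9,4.8,0,0,0,-5.3,-2.9,7.1,0,0,0,-5.3,-2.9,9.5,0,0,0,-5.3,-2.9,11.5,0,0,0,-5.3,-2.9,12.7,0,0,0,-5.3,-2.9,13.2,0,0,0,-5.3,-2.9,13.2,0,0,0])

```text
t: 2.35
eef_pos: [0.4767, 0.144, 0.0897]
tool_rot: [0.675, 0.738, -0.0, 0.0]
wrist_force: [0.3, 0.0, 0.1]
opening: 0.0868
grasp_force: 0.0
```

Request:
apply_moves(plan=[0,0,0,0,0,0,0,0,0,0,0,0,0,0,0,0,0,0,0,0,0,0,0,0,0,0,0,0,0,0,0,0,0,0,0,0], hand=0, grip_force=25)

```text
t: 3.1
eef_pos: [0.4766, 0.144, 0.0895]
tool_rot: [0.675, 0.738, -0.0, 0.0]
wrist_force: [-0.0, 0.5, -0.7]
opening: 0.0351
grasp_force: 0.0
```

```bash
python3 p.py 0.4774,0.1428,0.23,5
```

```text
t 3.1 pos [0.4766 0.144  0.0895] psi 5.09 tilt [-0.     -0.0001] open 0.0351 F [-0.   0.5 -0.7] g 0.0
0.4774,0.1428,0.23,5 -> [ -0.13   0.07 -14.05] [-0.    0.    0.09]
```

Request:
apply_moves(plan=[0,0,0,0,0,0,0,0,0,0,0,0,0,0,0,0,0,0,0,0,0,0,0,0])

```text
t: 3.6
eef_pos: [0.4765, 0.1439, 0.0895]
tool_rot: [0.675, 0.738, -0.0, -0.0]
wrist_force: [-0.9, 0.2, -0.1]
opening: 0.0159
grasp_force: 25.0
```

Request:
apply_moves(plan=[0,0,-0.3,0,0,0,0,0,-1,0,0,0,0,0,-3,0,0,0,0,0,-5.5,0,0,0,0,0,-8.5,0,0,0,0,0,-11.5,0,0,0,0,0,-13.5,0,0,0,0,0,-14,0,0,0])

```text
t: 4.6
eef_pos: [0.4772, 0.1441, 0.231]
tool_rot: [0.675, 0.738, 0.001, 0.0]
wrist_force: [-0.2, -0.1, -2.9]
opening: 0.0158
grasp_force: 25.0
```

```bash
python3 p.py 0.4897,-0.283,0.23,4.9
```

```text
t 4.6 pos [0.4772 0.1441 0.231 ] psi 5.08 tilt [0.002  0.0014] open 0.0158 F [-0.2 -0.1 -2.9] g 25.0
0.4897,-0.283,0.23,4.9 -> [-42.65  -2.54   0.05] [ 0.12 -0.07  0.18]
```

Request:
apply_moves(plan=[-1.5,0,0,0,0,0,-5,-0.3,0,0,0,0,-10,-0.6,0,0,0,0,-15.5,-0.9,0,0,0,0,-21.3,-1.2,0,0,0,0,-27,-1.6,0,0,0,0,-32.8,-2,0,0,0,0,-38,-2.2,0,0,0,0,-41.3,-2.4,0,0,0,0,-42.5,-2.5,0,0,0,0])

```text
t: 5.85
eef_pos: [0.4875, -0.2846, 0.2286]
tool_rot: [0.677, 0.736, -0.001, -0.0]
wrist_force: [-0.1, 0.7, -2.3]
opening: 0.0158
grasp_force: 25.0
```

Request:
apply_moves(plan=[0,0,0,0,0,0,0,0,0,0,0,0])

```text
t: 6.1
eef_pos: [0.4895, -0.2802, 0.2292]
tool_rot: [0.674, 0.738, 0.0, -0.001]
wrist_force: [1.0, 0.6, -3.3]
opening: 0.016
grasp_force: 25.0
```

```bash
python3 p.py 0.4897,-0.282,0.0975,4.9; python3 - <<'E'
from station import cams
import cv2,numpy as np
from h import *
c=cams.camera("top");W=cloud(c);z=W[...,2];np.savez("t1.npz",**c)
cv2.imwrite("pics/t1.png",c["frame"])
w=cams.camera("wrist");cv2.imwrite("pics/w1.png",w["frame"])
E
```

```text
t 6.1 pos [ 0.4895 -0.2802  0.2292] psi 5.17 tilt [-0.0005  0.0009] open 0.016 F [ 1.   0.6 -3.3] g 25.0
0.4897,-0.282,0.0975,4.9 -> [-2.000e-01  1.000e-02  1.317e+01] [-0.03 -0.06  0.27]
```

View pics/w1.png

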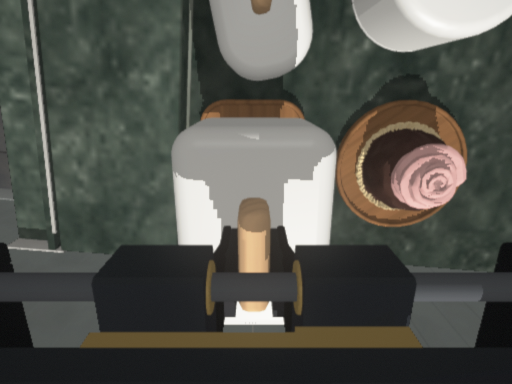

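The wrist view shows the slice cover held level and lined up over its board, whose far end shows at (252,108). The bundt cake is clear at (402,165).

Request:
apply_moves(plan=[-0.1,0,2,0,0,0,-0.2,0,4.5,0,0,0,-0.2,0,6.8,0,0,0,-0.2,0,8.8,0,0,0,-0.2,0,10.5,0,0,0,-0.2,0,11.7,0,0,0,-0.2,0,12.4,0,0,0,-0.2,0,12.7,0,0,0,-0.2,0,12.8,0,0,0,-0.2,0,12.8,0,0,0])

```text
t: 7.45
eef_pos: [0.4898, -0.2837, 0.102]
tool_rot: [0.675, 0.738, 0.0, 0.0]
wrist_force: [0.1, -0.3, -2.5]
opening: 0.0159
grasp_force: 25.0
```

```bash
python3 p.py 0.4897,-0.282,0.0975,4.9
```

```text
t 7.45 pos [ 0.4898 -0.2837  0.102 ] psi 5.09 tilt [ 0.0006 -0.0002] open 0.0159 F [ 0.1 -0.3 -2.5] g 25.0
0.4897,-0.282,0.0975,4.9 -> [0.17 0.   0.45] [0.03 0.01 0.19]
```

Request:
apply_moves(plan=[0.1,0,0.15,0,0,0,0.1,0,0.3,0,0,0,0.1,0,0.4,0,0,0,0.1,0,0.45,0,0,0,0.1,0,0.5,0,0,0,0.1,0,0.5,0,0,0])

```text
t: 8.2
eef_pos: [0.4896, -0.2826, 0.0974]
tool_rot: [0.675, 0.738, 0.0, -0.0]
wrist_force: [-4.6, 3.7, 10.3]
opening: 0.0157
grasp_force: 25.0
```

Request:
apply_moves(plan=[0,0,-0.05,0,0,0,0,0,-0.05,0,0,0,0,0,-0.05,0,0,0,0,0,-0.05,0,0,0], hand=0.6)

```text
t: 8.7
eef_pos: [0.4895, -0.2826, 0.097]
tool_rot: [0.675, 0.738, -0.0, 0.0]
wrist_force: [-1.0, 0.3, -0.1]
opening: 0.0469
grasp_force: 0.0
```

Request:
apply_moves(plan=[0,0,-1.5,0,0,0,0,0,-4,0,0,0,0,0,-7,0,0,0,0,0,-10,0,0,0,0,0,-13,0,0,0])

```text
t: 9.32
eef_pos: [0.4894, -0.2829, 0.2291]
tool_rot: [0.675, 0.738, 0.0, 0.0]
wrist_force: [0.4, 0.2, -0.0]
opening: 0.0523
grasp_force: 0.0
```

```bash
python3 p.py 0.6343,-0.0804,0.23,5 0.6343,-0.0804,0.123,5; python3 - <<'E'
from station import cams
import cv2,numpy as np
from h import *
c=cams.camera("scene");W=cloud(c);z=W[...,2];cv2.imwrite("pics/s1.png",c["frame"][140:384,150:420])
m=(abs(z-.074)<.006)&(abs(W[...,0]-.49)<.09)&(abs(W[...,1]+.283)<.09)
q=W[m];r=cv2.minAreaRect((q[:,:2]*1000).astype(np.float32));print(len(q),np.median(q[:,2]),r)
A=np.c_[q[:,:2],np.ones(len(q))];print("tilt",np.linalg.lstsq(A,q[:,2],rcond=None)[0])
E
```

```text
t 9.32 pos [ 0.4894 -0.2829  0.2291] psi 5.05 tilt [ 0.0009 -0.0002] open 0.0523 F [ 0.4  0.2 -0. ] g 0.0
0.6343,-0.0804,0.23,5 -> [18.89 16.22 -0.08] [0.05 0.02 0.05]
0.6343,-0.0804,0.123,5 -> [18.9  16.21 10.62] [0.05 0.02 0.05]
1839 0.07241063752125765 ((487.77801513671875, -284.7247619628906), (91.05721282958984, 125.72245788574219), 4.666541576385498)
tilt [0.00571582 0.00382026 0.07063488]
```

View pics/s1.png

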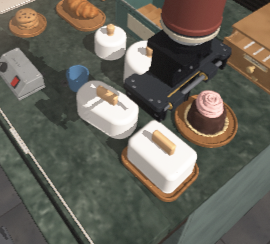

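The scene crop shows the slice cover standing flat inside its rim at (162,155). The other covers and the cup are undisturbed.

Request:
apply_moves(plan=[3.8,3.2,0,0,0,0,7.6,6.5,0,0,0,0,11.4,9.8,0,0,0,0,15.2,13,0,0,0,0,18.9,16.2,0.5,0,0,0,18.9,16.2,3,0,0,0,18.9,16.2,5.5,0,0,0,18.9,16.2,8,0,0,0,18.9,16.2,9.5,0,0,0,18.9,16.2,10.1,0,0,0])

```text
t: 10.62
eef_pos: [0.634, -0.08, 0.1259]
tool_rot: [0.675, 0.738, -0.0, -0.0]
wrist_force: [-0.0, 0.9, 0.1]
opening: 0.0522
grasp_force: 0.0
```

```bash
python3 p.py 0.6343,-0.0804,0.123,5
```

```text
t 10.62 pos [ 0.634  -0.08    0.1259] psi 5.08 tilt [-0.0005 -0.0002] open 0.0522 F [-0.   0.9  0.1] g 0.0
0.6343,-0.0804,0.123,5 -> [-0.05  0.03  0.29] [-0.03  0.01  0.08]
```

Request:
apply_moves(plan=[0,0,0.2,0,0,0,0,0,0.3,0,0,0,0,0,0.3,0,0,0])

```text
t: 11.0
eef_pos: [0.6344, -0.08, 0.1236]
tool_rot: [0.675, 0.738, 0.0, 0.0]
wrist_force: [-0.2, 0.4, -0.1]
opening: 0.0521
grasp_force: 0.0
```

Request:
apply_moves(plan=[0,0,0,0,0,0,0,0,0,0,0,0,0,0,0,0,0,0,0,0,0,0,0,0,0,0,0,0,0,0,0,0,0,0,0,0], hand=0, grip_force=30)

```text
t: 11.75
eef_pos: [0.634, -0.08, 0.123]
tool_rot: [0.675, 0.738, -0.0, -0.0]
wrist_force: [-1.4, -0.9, -0.4]
opening: 0.0234
grasp_force: 30.0
```

```bash
python3 p.py 0.634,-0.08,0.245,5 0.66,-0.267,0.245,5
```

```text
t 11.75 pos [ 0.634 -0.08   0.123] psi 5.09 tilt [-0.0003 -0.0001] open 0.0234 F [-1.4 -0.9 -0.4] g 30.0
0.634,-0.08,0.245,5 -> [ -0.   -0.  -12.2] [-0.02  0.    0.09]
0.66,-0.267,0.245,5 -> [-18.86   0.93 -12.2 ] [-0.02  0.    0.09]
```

Request:
apply_moves(plan=[0,0,-0.3,0,0,0,0,0,-1,0,0,0,0,0,-3,0,0,0,0,0,-6,0,0,0,0,0,-9,0,0,0,-1.5,0,-11.5,0,0,0,-5,0.2,-12.2,0,0,0,-10,0.5,-12.2,0,0,0,-14.5,0.7,-12.2,0,0,0,-17.5,0.9,-12.2,0,0,0])

```text
t: 13.0
eef_pos: [0.6582, -0.2564, 0.2467]
tool_rot: [0.676, 0.737, -0.0, 0.001]
wrist_force: [-0.1, -0.5, -2.7]
opening: 0.0231
grasp_force: 30.0
```

```bash
python3 - <<'E'
import numpy as np,cv2
from scipy.optimize import least_squares
from h import *
c=dict(np.load("top0.npz"));z=cloud(c)[...,2]
for n,u,v,w,R in(("bundt",349,158,30,.0755),("cookies",151,216,26,.0585)):
    m=np.zeros(z.shape,np.uint8);m[v-w:v+w,u-w:u+w]=(z>.0065)[v-w:v+w,u-w:u+w]
    m=cv2.morphologyEx(m,cv2.MORPH_OPEN,np.ones((3,3),np.uint8))
    k=max(cv2.findContours(m,cv2.RETR_EXTERNAL,cv2.CHAIN_APPROX_NONE)[0],key=cv2.contourArea)[:,0]
    p=ray(c,k,.013)
    s=least_squares(lambda q:np.hypot(*(p-q[:2]).T)-q[2],[*p.mean(0),R],loss="soft_l1",f_scale=.002);print(n,s.x,np.percentile(abs(s.fun),[50,90]))
E
python3 p.py 0.66,-0.267,0.245,5 0.66,-0.267,0.131,5
```

```text
bundt [ 0.65823971 -0.2695725   0.0700811 ] [0.00430316 0.01226049]
cookies [0.49244266 0.3221569  0.052217  ] [0.00506419 0.01279687]
t 13.0 pos [ 0.6582 -0.2564  0.2467] psi 4.96 tilt [ 0.0008 -0.0014] open 0.0231 F [-0.1 -0.5 -2.7] g 30.0
0.66,-0.267,0.245,5 -> [-1.08  0.09  0.17] [ 0.04  0.09 -0.04]
0.66,-0.267,0.131,5 -> [-1.06  0.08 11.57] [ 0.04  0.09 -0.04]
```

Request:
apply_moves(plan=[-0.6,0,0.1,0,0,0,-1.2,0,0.2,0,0,0,-1.2,0,0.2,0,0,0,-1.2,0,0.2,0,0,0])

```text
t: 13.5
eef_pos: [0.66, -0.2642, 0.2433]
tool_rot: [0.674, 0.738, 0.0, -0.0]
wrist_force: [-0.7, 0.2, -3.0]
opening: 0.0232
grasp_force: 30.0
```

```bash
python3 p.py 0.6593,-0.2683,0.245,5 0.6593,-0.2683,0.131,5;  python3 - <<'E'
from station import cams
import cv2,numpy as np
c=cams.camera("scene");cv2.imwrite("pics/s2.png",cv2.resize(c["frame"][150:310,270:420],None,fx=3,fy=3))
E
```

```text
t 13.5 pos [ 0.66   -0.2642  0.2433] psi 5.17 tilt [0.0002 0.0005] open 0.0232 F [-0.7  0.2 -3. ] g 30.0
0.6593,-0.2683,0.245,5 -> [-0.41 -0.11 -0.17] [ 0.01 -0.03  0.17]
0.6593,-0.2683,0.131,5 -> [-0.41 -0.11 11.23] [ 0.01 -0.03  0.17]
```

View pics/s2.png

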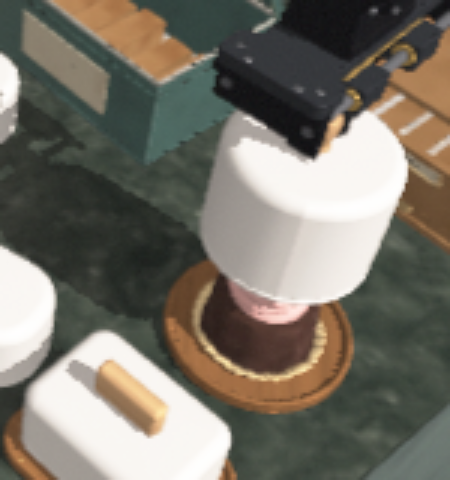

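The crop shows the tall cover held upright above the bundt cake, about at the board's middle (258,335). I'll check the board centres in the initial scene cloud before lowering.

```bash
python3 - <<'E'
import numpy as np,cv2
from h import *
for nm in("scene0","top0"):
  c=dict(np.load(nm+".npz"));W=cloud(c);z=W[...,2]
  for n,x,y,R in(("bundt",.66,-.268,.0755),("cookies",.492,.32,.0585)):
    d=np.hypot(W[...,0]-x,W[...,1]-y)
    q=W[(z>.009)&(z<.0165)&(d>R-.016)&(d<R+.008)][:,:2]
    e=cv2.fitEllipse(cv2.convexHull((q*1000).astype(np.float32)));print(nm,n,len(q),e)
E
```

```text
scene0 bundt 307 ((659.1422729492188, -269.01068115234375), (149.6444091796875, 150.0575408935547), 82.3980941772461)
scene0 cookies 91 ((489.5748596191406, 316.5262756347656), (115.43567657470703, 118.21604919433594), 148.8473358154297)
top0 bundt 507 ((661.6668701171875, -266.495361328125), (149.52920532226562, 150.1806182861328), 177.54974365234375)
top0 cookies 358 ((492.14068603515625, 319.87188720703125), (115.46229553222656, 116.4538803100586), 24.40481185913086)
```

Request:
apply_moves(plan=[-0.3,0,0,0,0,0,-0.3,0,2,0,0,0,-0.3,0,4.2,0,0,0,-0.3,0,6.2,0,0,0,-0.3,0,8,0,0,0,-0.3,0,9.4,0,0,0,-0.3,0,10.2,0,0,0,-0.3,0,10.6,0,0,0,-0.3,0,10.7,0,0,0,-0.3,0,10.7,0,0,0])

```text
t: 14.8
eef_pos: [0.6602, -0.2685, 0.1366]
tool_rot: [0.675, 0.738, 0.0, 0.0]
wrist_force: [0.2, -0.3, -2.6]
opening: 0.0234
grasp_force: 30.0
```

```bash
python3 p.py 0.6603,-0.2678,0.131,5
```

```text
t 14.8 pos [ 0.6602 -0.2685  0.1366] psi 5.09 tilt [ 0.0007 -0.0002] open 0.0234 F [ 0.2 -0.3 -2.6] g 30.0
0.6603,-0.2678,0.131,5 -> [0.07 0.02 0.56] [0.04 0.02 0.09]
```

Request:
apply_moves(plan=[0,0,0.15,0,0,0,0,0,0.3,0,0,0,0,0,0.42,0,0,0,0,0,0.52,0,0,0,0,0,0.58,0,0,0,0,0,0.6,0,0,0])

```text
t: 15.55
eef_pos: [0.6599, -0.2686, 0.131]
tool_rot: [0.675, 0.738, 0.0, 0.0]
wrist_force: [-3.6, 2.1, 6.5]
opening: 0.0231
grasp_force: 30.0
```

Request:
apply_moves(plan=[0,0,0,0,0,0])

```text
t: 15.68
eef_pos: [0.6599, -0.2686, 0.131]
tool_rot: [0.675, 0.738, 0.0, 0.0]
wrist_force: [-3.0, 1.1, 5.4]
opening: 0.0236
grasp_force: 30.0
```

Contact at the expected height, so release and go up.

Request:
apply_moves(plan=[0,0,-0.05,0,0,0,0,0,-0.05,0,0,0,0,0,-0.05,0,0,0,0,0,-0.05,0,0,0], hand=0.6)

```text
t: 16.18
eef_pos: [0.6599, -0.2684, 0.1305]
tool_rot: [0.675, 0.738, -0.0, 0.0]
wrist_force: [-0.7, 0.3, -0.5]
opening: 0.05
grasp_force: 0.0
```

Request:
apply_moves(plan=[0,0,-1.5,0,0,0,0,0,-4,0,0,0,0,0,-7,0,0,0,0,0,-10,0,0,0])

```text
t: 16.68
eef_pos: [0.6599, -0.2686, 0.2327]
tool_rot: [0.675, 0.738, 0.0, 0.0]
wrist_force: [-0.4, 0.4, -0.2]
opening: 0.0523
grasp_force: 0.0
```

```bash
python3 p.py 0.4776,-0.1071,0.23,15.5 0.4776,-0.1071,0.089,15.5
```

```text
t 16.68 pos [ 0.6599 -0.2686  0.2327] psi 5.07 tilt [ 0.0008 -0.0005] open 0.0523 F [-0.4  0.4 -0.2] g 0.0
0.4776,-0.1071,0.23,15.5 -> [ 17.7  -16.74   0.25] [  0.04   0.04 -10.43]
0.4776,-0.1071,0.089,15.5 -> [ 17.71 -16.75  14.35] [  0.04   0.04 -10.43]
```

Request:
apply_moves(plan=[3.5,-3.3,0,0,0,-2,7.1,-6.7,0,0,0,-4,10.6,-10,0,0,0,-6,14.2,-13.4,0,0,0,-8.5,17.7,-16.7,1,0,0,-10.4,17.7,-16.7,4.5,0,0,-10.4,17.7,-16.7,8,0,0,-10.4,17.7,-16.7,11,0,0,-10.4,17.7,-16.7,13,0,0,-10.4,17.7,-16.7,13.8,0,0,-10.4])

```text
t: 17.92
eef_pos: [0.4777, -0.1072, 0.0924]
tool_rot: [0.606, 0.796, -0.0, -0.0]
wrist_force: [0.0, 0.4, -1.0]
opening: 0.0519
grasp_force: 0.0
```

```bash
python3 p.py 0.4776,-0.1071,0.089,15.5
```

```text
t 17.93 pos [ 0.4777 -0.1072  0.0924] psi 15.44 tilt [-0.0005 -0.0001] open 0.0519 F [ 0.   0.4 -1. ] g 0.0
0.4776,-0.1071,0.089,15.5 -> [ 0.01 -0.01  0.34] [-0.03 -0.   -0.06]
```

Request:
apply_moves(plan=[0,0,0.2,0,0,0,0,0,0.3,0,0,0,0,0,0.3,0,0,0])

```text
t: 18.3
eef_pos: [0.4783, -0.1069, 0.0902]
tool_rot: [0.605, 0.796, 0.0, 0.0]
wrist_force: [-0.1, -0.3, 0.2]
opening: 0.0527
grasp_force: 0.0
```

Request:
apply_moves(plan=[0,0,0,0,0,0,0,0,0,0,0,0,0,0,0,0,0,0,0,0,0,0,0,0,0,0,0,0,0,0,0,0,0,0,0,0], hand=0, grip_force=30)

```text
t: 19.05
eef_pos: [0.4777, -0.1068, 0.0894]
tool_rot: [0.605, 0.796, -0.0, -0.0]
wrist_force: [-0.3, -0.6, -2.6]
opening: 0.0158
grasp_force: 29.9
```

```bash
python3 p.py 0.6556,0.265,0.23,3.8
```

```text
t 19.05 pos [ 0.4777 -0.1068  0.0894] psi 15.49 tilt [-0.0004 -0.    ] open 0.0158 F [-0.3 -0.6 -2.6] g 29.9
0.6556,0.265,0.23,3.8 -> [ 31.08  27.07 -14.07] [-0.02 -0.   11.69]
```

Request:
apply_moves(plan=[0,0,-0.3,0,0,0,0,0,-1,0,0,0,0,0,-3,0,0,0,0,0,-6,0,0,0,0,0,-9.5,0,0,0,0,0,-12.5,0,0,0,0,0,-13.8,0,0,0,0,0,-14,0,0,0])

```text
t: 20.05
eef_pos: [0.4781, -0.1069, 0.2299]
tool_rot: [0.605, 0.796, 0.001, 0.0]
wrist_force: [-0.2, 0.9, -2.8]
opening: 0.0161
grasp_force: 29.9
```

Request:
apply_moves(plan=[1.5,1.3,0,0,0,1,4.7,4.1,0,0,0,2,8.8,7.6,0,0,0,3.5,13,11.3,0,0,0,5,17.2,15,0,0,0,6.5,21.4,18.6,0,0,0,8,25.3,22,0,0,0,9.5,28.5,24.8,0,0,0,11,30.4,26.5,0,0,0,11.7,31.1,27.1,0,0,0,11.7])

```text
t: 21.3
eef_pos: [0.6556, 0.2666, 0.2269]
tool_rot: [0.683, 0.731, -0.002, -0.0]
wrist_force: [-1.1, -1.3, -2.0]
opening: 0.0157
grasp_force: 29.9
```

Request:
apply_moves(plan=[0,0,0,0,0,0,0,0,0,0,0,0,0,0,0,0,0,0])

```text
t: 21.68
eef_pos: [0.6559, 0.264, 0.23]
tool_rot: [0.684, 0.73, 0.0, -0.0]
wrist_force: [-0.2, -0.7, -2.1]
opening: 0.0155
grasp_force: 29.9
```

```bash
python3 p.py 0.6556,0.265,0.0975,3.8; python3 - <<'E'
from station import cams
import cv2,numpy as np
w=cams.camera("wrist");cv2.imwrite("pics/w3.png",w["frame"])
E
```

```text
t 21.68 pos [0.6559 0.264  0.23  ] psi 3.71 tilt [0.0002 0.0003] open 0.0155 F [-0.2 -0.7 -2.1] g 29.9
0.6556,0.265,0.0975,3.8 -> [ 0.1  -0.03 13.25] [ 0.01 -0.01 -0.09]
```

View pics/w3.png

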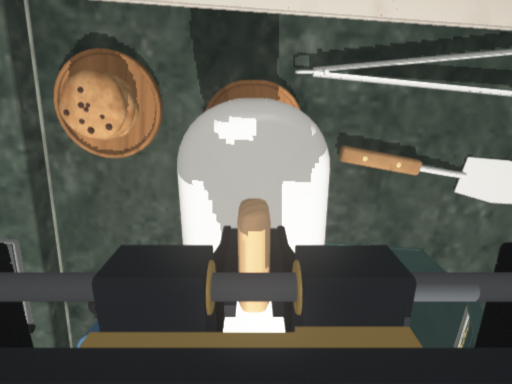

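The croissant cover is held level and in line with its board, whose end is at (253,92) with the cover axis at about 254.

Request:
apply_moves(plan=[0.1,0,2,0,0,0,0.1,0,4.5,0,0,0,0.1,0,6.8,0,0,0,0.1,0,8.8,0,0,0,0.1,0,10.5,0,0,0,0.1,0,11.7,0,0,0,0.1,0,12.4,0,0,0,0.1,0,12.7,0,0,0,0.1,0,12.8,0,0,0,0.1,0,12.8,0,0,0])

```text
t: 22.98
eef_pos: [0.6562, 0.2663, 0.102]
tool_rot: [0.683, 0.73, 0.0, 0.0]
wrist_force: [-1.0, 0.4, -1.9]
opening: 0.0157
grasp_force: 29.9
```

```bash
python3 p.py 0.6556,0.265,0.0974,3.8
```

```text
t 22.98 pos [0.6562 0.2663 0.102 ] psi 3.79 tilt [0.0006 0.0003] open 0.0157 F [-1.   0.4 -1.9] g 29.9
0.6556,0.265,0.0974,3.8 -> [-0.12 -0.07  0.46] [ 0.04 -0.02 -0.01]
```

Request:
apply_moves(plan=[-0.1,0,0.15,0,0,0,-0.1,0,0.28,0,0,0,-0.1,0,0.38,0,0,0,-0.1,0,0.45,0,0,0,-0.1,0,0.5,0,0,0,-0.1,0,0.5,0,0,0])

```text
t: 23.72
eef_pos: [0.656, 0.2652, 0.0972]
tool_rot: [0.683, 0.73, 0.0, -0.0]
wrist_force: [-2.6, -0.8, 5.0]
opening: 0.0154
grasp_force: 29.9
```

Request:
apply_moves(plan=[0,0,-0.05,0,0,0,0,0,-0.05,0,0,0,0,0,-0.05,0,0,0,0,0,-0.05,0,0,0], hand=0.6)

```text
t: 24.22
eef_pos: [0.656, 0.2652, 0.097]
tool_rot: [0.683, 0.73, -0.0, 0.0]
wrist_force: [-1.3, -0.5, 0.4]
opening: 0.0469
grasp_force: 0.0
```

Request:
apply_moves(plan=[0,0,-1.5,0,0,0,0,0,-4,0,0,0,0,0,-7,0,0,0,0,0,-10,0,0,0])

```text
t: 24.72
eef_pos: [0.6562, 0.2651, 0.1992]
tool_rot: [0.683, 0.73, 0.0, 0.0]
wrist_force: [0.4, -0.6, -0.0]
opening: 0.0522
grasp_force: 0.0
```

```bash
python3 p.py 0.6311,0.0768,0.2,4 0.6311,0.0768,0.085,4
```

```text
t 24.73 pos [0.6562 0.2651 0.1992] psi 3.78 tilt [0.0009 0.0003] open 0.0522 F [ 0.4 -0.6 -0. ] g 0.0
0.6311,0.0768,0.2,4 -> [-18.62  -3.74  -0.08] [ 0.05 -0.01 -0.22]
0.6311,0.0768,0.085,4 -> [-18.63  -3.75  11.42] [ 0.05 -0.01 -0.22]
```

```bash
python3 - <<'E'
import numpy as np
from h import *
for n in("top0","scene0"):
    W=cloud(dict(np.load(n+".npz")));q=W[(abs(W[...,1]-.077)<.07)&(W[...,0]>.69)&(W[...,0]<.95)]
    for a in np.arange(.69,.85,.02):
        k=q[(q[:,0]>=a)&(q[:,0]<a+.02)];print(n,round(a,2),len(k),np.round(k[:,2].max(),3) if len(k) else None)
E
```

```text
top0 0.69 313 0.008
top0 0.71 635 0.113
top0 0.73 0 None
top0 0.75 406 0.051
top0 0.77 310 0.051
top0 0.79 660 0.261
top0 0.81 429 0.248
top0 0.83 416 0.215
top0 0.85 257 0.173
scene0 0.69 45 0.002
scene0 0.71 924 0.108
scene0 0.73 0 None
scene0 0.75 0 None
scene0 0.77 50 0.047
scene0 0.79 357 0.255
scene0 0.81 355 0.231
scene0 0.83 401 0.205
scene0 0.85 232 0.167
```

Request:
apply_moves(plan=[-4,-0.8,0,0,0,0,-9,-1.8,0,0,0,0,-14,-2.8,0,0,0,0,-17.6,-3.5,0,0,0,0,-18.6,-3.7,0,0,0,0])

```text
t: 25.35
eef_pos: [0.6315, 0.0737, 0.1986]
tool_rot: [0.685, 0.729, 0.001, 0.001]
wrist_force: [0.2, 0.3, 0.2]
opening: 0.052
grasp_force: 0.0
```

```bash
python3 p.py 0.6311,0.0768,0.0852,4
```

```text
t 25.35 pos [0.6315 0.0737 0.1986] psi 3.53 tilt [0.0015 0.0001] open 0.052 F [0.2 0.3 0.2] g 0.0
0.6311,0.0768,0.0852,4 -> [ 0.31 -0.03 11.34] [ 0.09  0.   -0.47]
```

Request:
apply_moves(plan=[0,0,2,0,0,0,0,0,5,0,0,0,0,0,8,0,0,0,0,0,10,0,0,0,0,0,10.8,0,0,0,0,0,11,0,0,0,0,0,11,0,0,0])

```text
t: 26.22
eef_pos: [0.6319, 0.0772, 0.0878]
tool_rot: [0.683, 0.73, 0.0, 0.0]
wrist_force: [0.2, 0.5, 0.6]
opening: 0.0523
grasp_force: 0.0
```

```bash
python3 p.py 0.6311,0.0768,0.0852,4
```

```text
t 26.23 pos [0.6319 0.0772 0.0878] psi 3.79 tilt [0.0011 0.0002] open 0.0523 F [0.2 0.5 0.6] g 0.0
0.6311,0.0768,0.0852,4 -> [-0.03 -0.08  0.26] [ 0.07 -0.01 -0.21]
```

Request:
apply_moves(plan=[0,-0.05,0.15,0,0,0,0,-0.05,0.2,0,0,0,0,-0.05,0.2,0,0,0])

```text
t: 26.6
eef_pos: [0.6309, 0.0771, 0.0853]
tool_rot: [0.683, 0.73, 0.0, 0.0]
wrist_force: [0.9, 0.8, -0.4]
opening: 0.0517
grasp_force: 0.0
```

Request:
apply_moves(plan=[0,0,0,0,0,0,0,0,0,0,0,0,0,0,0,0,0,0,0,0,0,0,0,0,0,0,0,0,0,0,0,0,0,0,0,0], hand=0, grip_force=30)

```text
t: 27.35
eef_pos: [0.6308, 0.0771, 0.0851]
tool_rot: [0.683, 0.73, -0.0, -0.0]
wrist_force: [-1.1, 0.8, 0.9]
opening: 0.0233
grasp_force: 30.0
```

```bash
python3 p.py 0.491,0.3187,0.225,4
```

```text
t 27.35 pos [0.6308 0.0771 0.0851] psi 3.79 tilt [-0.0001 -0.0001] open 0.0233 F [-1.1  0.8  0.9] g 30.0
0.491,0.3187,0.225,4 -> [ 25.03 -12.36 -13.99] [-0.01  0.   -0.21]
```

Request:
apply_moves(plan=[0,0,-0.3,0,0,0,0,0,-1,0,0,0,0,0,-3,0,0,0,0,0,-6,0,0,0,0,0,-9.5,0,0,0,0,0,-12.5,0,0,0,0,0,-13.8,0,0,0,0,0,-14,0,0,0])

```text
t: 28.35
eef_pos: [0.6312, 0.0771, 0.226]
tool_rot: [0.683, 0.73, 0.001, 0.0]
wrist_force: [-0.2, 0.0, -2.8]
opening: 0.0234
grasp_force: 30.0
```

Request:
apply_moves(plan=[1.5,-0.7,0,0,0,0,5,-2.5,0,0,0,0,9.5,-4.7,0,0,0,0,14,-6.9,0,0,0,0,18.5,-9.1,0,0,0,0,22,-10.9,0,0,0,0,24.3,-12,0,0,0,0,25,-12.4,0,0,0,0,25,-12.4,0,0,0,0,25,-12.4,0,0,0,0])

```text
t: 29.6
eef_pos: [0.4913, 0.3169, 0.2249]
tool_rot: [0.684, 0.729, -0.0, 0.0]
wrist_force: [0.2, -0.4, -2.5]
opening: 0.0233
grasp_force: 30.0
```

```bash
python3 p.py 0.491,0.3187,0.0931,4; python3 - <<'E'
from station import cams
import cv2,numpy as np
w=cams.camera("wrist");cv2.imwrite("pics/w4.png",w["frame"])
E
```

```text
t 29.6 pos [0.4913 0.3169 0.2249] psi 3.67 tilt [ 0.0001 -0.0007] open 0.0233 F [ 0.2 -0.4 -2.5] g 30.0
0.491,0.3187,0.0931,4 -> [ 0.19 -0.02 13.18] [ 0.    0.04 -0.33]
```

View pics/w4.png

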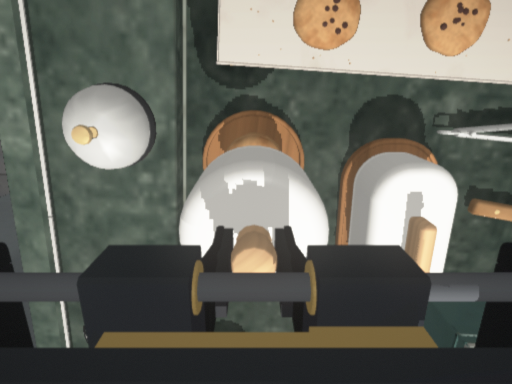

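The small cover is level and centred on the cookies board (both at column ~254). The croissant cover at (400,215) stands on its board.

Request:
apply_moves(plan=[0.1,0,2,0,0,0,0.1,0,4.5,0,0,0,0.1,0,6.8,0,0,0,0.1,0,8.8,0,0,0,0.1,0,10.5,0,0,0,0.1,0,11.7,0,0,0,0.1,0,12.3,0,0,0,0.1,0,12.6,0,0,0,0.1,0,12.7,0,0,0,0.1,0,12.7,0,0,0])

```text
t: 30.9
eef_pos: [0.4907, 0.3195, 0.0984]
tool_rot: [0.683, 0.73, 0.0, 0.0]
wrist_force: [-0.4, -0.2, -2.5]
opening: 0.0228
grasp_force: 30.0
```

```bash
python3 p.py 0.491,0.3187,0.093,4
```

```text
t 30.9 pos [0.4907 0.3195 0.0984] psi 3.79 tilt [0.0004 0.0004] open 0.0228 F [-0.4 -0.2 -2.5] g 30.0
0.491,0.3187,0.093,4 -> [-0.08  0.02  0.54] [ 0.02 -0.02 -0.21]
```

Request:
apply_moves(plan=[0,0,0.15,0,0,0,0,0,0.3,0,0,0,0,0,0.42,0,0,0,0,0,0.5,0,0,0,0,0,0.55,0,0,0,0,0,0.57,0,0,0,0,0,0.57,0,0,0])

```text
t: 31.78
eef_pos: [0.4906, 0.3194, 0.093]
tool_rot: [0.683, 0.73, 0.0, -0.0]
wrist_force: [-3.6, -1.7, 5.7]
opening: 0.0233
grasp_force: 30.0
```

Request:
apply_moves(plan=[0,0,-0.05,0,0,0,0,0,-0.05,0,0,0,0,0,-0.05,0,0,0,0,0,-0.05,0,0,0], hand=0.6)

```text
t: 32.28
eef_pos: [0.4906, 0.3193, 0.0928]
tool_rot: [0.683, 0.73, -0.0, 0.0]
wrist_force: [-0.0, -0.1, 0.7]
opening: 0.0503
grasp_force: 0.0
```

Request:
apply_moves(plan=[0,0,-1.5,0,0,0,0,0,-4,0,0,0,0,0,-7,0,0,0,0,0,-10,0,0,0,0,0,-15,0,0,0,4,0,-17,0,0,0,8,0,-17,0,0,0,13,0,-17,0,0,0,18,0,-17,0,0,0,18,0,-17,0,0,0])

```text
t: 33.52
eef_pos: [0.4761, 0.5036, 0.2624]
tool_rot: [0.681, 0.732, -0.0, -0.0]
wrist_force: [0.2, -0.8, 0.1]
opening: 0.0518
grasp_force: 0.0
```

```bash
python3 - <<'E'
from station import cams
import cv2,numpy as np
from h import *
C={n:cams.camera(n) for n in("top","scene")}
cv2.imwrite("pics/end.png",np.hstack([C["top"]["frame"][110:270,110:400],C["scene"]["frame"][130:290+60,140:400][:160]]) )
for n,x,y,zt,h in(("bundt",.6604,-.2678,.108,.138),("cookies",.491,.3187,.070,.1),("slice",.4897,-.283,.074,.104),("crois",.6556,.265,.074,.104)):
  for k,c in C.items():
    W=cloud(c);z=W[...,2];m=(abs(z-zt)<.006)&(np.hypot(W[...,0]-x,W[...,1]-y)<.095);q=W[m]
    if len(q)<50: print(n,k,"few");continue
    r=cv2.minAreaRect((q[:,:2]*1000).astype(np.float32));A=np.c_[q[:,:2]-[x,y],np.ones(len(q))];t=np.linalg.lstsq(A,q[:,2],rcond=None)[0]
    print(n,k,len(q),"z",np.round(np.median(q[:,2]),4),np.round(r[0],1),np.round(r[1],1),round(r[2],1),"slope",t[:2].round(3))
W=cloud(C["top"]);q=W[205:240,238:268].reshape(-1,3);q=q[(q[:,2]>.035)&(q[:,2]<.06)];print("cup",np.round((q.min(0)+q.max(0))/2,3))
E
python3 p.py
```

```text
bundt top 1489 z 0.1085 [ 660.7 -268.5] [122.1 120.7] 32.1 slope [ 0.004 -0.004]
bundt scene 1603 z 0.1064 [ 657.7 -271.8] [118.  119.8] 84.4 slope [0.005 0.003]
cookies top 721 z 0.0704 [491.6 317. ] [86.8 86.2] 2.9 slope [0.004 0.008]
cookies scene 330 z 0.0676 [487.2 312.6] [82.5 84.6] 65.4 slope [0.007 0.01 ]
slice top 1318 z 0.0742 [ 490.7 -282.1] [ 92.  127.7] 5.1 slope [0.003 0.   ]
slice scene 1837 z 0.0724 [ 487.8 -284.7] [ 90.2 125.3] 5.0 slope [0.007 0.001]
crois top 1350 z 0.0746 [657.4 263.9] [ 85.5 153.5] 3.2 slope [0.007 0.004]
crois scene 550 z 0.0718 [654.8 260.2] [ 81.5 151.9] 3.3 slope [0.006 0.002]
cup [0.479 0.016 0.045]
t 33.62 pos [0.4788 0.4989 0.2633] psi 3.81 tilt [ 0.0008 -0.0008] open 0.0521 F [ 0.8 -0.4  0.2] g 0.0
```

View pics/end.png

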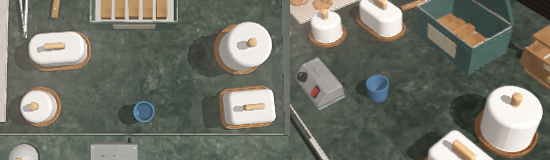

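All four covers stand flat on their recess floors and are centred within a few mm, and the cup hasn't moved. I'll hand the job in.

```bash
python3 -c "
from station import workorder
print(workorder.close_job())"
```

```text
the job is handed in; nothing more can be done
None
```

The job is handed in after about 34 s: all four covers measured flat inside their own rims, within about 3 mm of centre in the top view, and the blue cup is where it started; no verdict was returned.

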